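# Snap a cap onto a reagent bottle with the cap seater

### The arm

A 6-joint arm with a two-finger parallel gripper is mounted at the origin on a cart in front of the work surface, level with it; the furniture and walls round the work are solid. World frame = base frame: x ahead of the robot, y to its left, z up, the work surface at z = 0. Lengths are in m, angles in degrees, forces in N, time in s.
With the tool pointing down it reaches from about 0.25 to 0.725 m from the base axis. Payload 4 kg.
Tool frame: the origin (TCP) lies at the very end of the fingers, on their centre line; the grasp point (between the pads) lies 19 mm behind it (bot.pinch_z is the distance from the TCP to the grasp point, in m); z points along the fingers, y is the line along which they close (so a half turn about z gives the same grasp; the last joint's range is limited). The gripper opens to 85 mm and grips with 20 to 120 N. Pads are 22 mm wide; open, the fingers measure 114 mm over their backs; the gripper's body (76 mm by 85 mm) begins 54 mm behind the grasp point. The pads swing forward as they close: fully open they stand 13 mm farther back than shut.
Start: joints at [-72.479, 13.785, 0.286, 76.501, 0, 90], TCP at [0.151, -0.477, 0.231] pointing down, gripper open.
Joint ranges: [-155.79, 155.79], [-60.16, 107.12], [-62.33, 73.08], [-114, 123.19], [-81.49, 82.49], [-180, 180]. Speed limits (degrees/s): [159.86, 159.86, 180, 180, 180, 180].

### API

Orientations are given as [roll, pitch, yaw] about the fixed x, y, z axes, in that order (R = Rz(yaw) Ry(pitch) Rx(roll)).
In Python, from cell import sensors, cams, workorder, bot gives the robot as it stands.
- The arm moves only by the tool servo_tool, never from a script. Its arguments are lists of equal length, an entry for each row: "dr": the turn, a rotation vector about the tool's x, y, z in degrees, a list of three; "slide": the shift along the tool's x, y, z in cm, a list of three; "fingers": the closure, from 0 (fully open) to 1 (shut). A call has 1 to 12 rows; each row is the pose to reach, as a shift and turn from the pose commanded when the call began, along the tool's axes at that moment; what a row does not reach only later rows make up. A row lasts 1/8 s, in which the tool goes at most 62.5 mm and 10.7 degrees, less where a joint would pass 70% of its speed; a pose out of reach is approached as far as the arm can. A call with a gripper value outside its range is refused whole. The fingers move at their own pace and stop on an object; "grip_force" is the grip in N (left out, the last holds). Time passes only in rows, so rows that repeat a pose let the fingers close. It gives the time, the measured TCP pose, the force, the opening and the grip force at its end, in the units of the state.
- sensors.get_state(): the state, without advancing time (a new reading comes with each control period).
- cams.camera(name): name is "scene" or "top" or "wrist"; returns a dict with "pixels" (400x640x3 uint8, red, green, blue), "range_z" (400x640 float32, m along the optical axis (not along the pixel's ray), 0 where there is no reading), "K" (3x3 intrinsics, pixels), "view" (4x4, takes a point from world to camera coordinates); the wrist camera has in their place "hand_eye" (4x4, takes a point from camera to tool coordinates, whose origin is the TCP and whose axes are the flange's). Camera axes: x right, y down, z forward; pixel columns grow to the right and rows downward; lengths in m; the calibration is good to about 2 mm. A picture is of the moment at which its call begins: read the wrist's pose just before it.
- workorder.finish_job(): hands the job in; it is judged then, once.
The state is a dict: "time_s": time; "joint_pos": joint angles; "dq": joint speeds; "effort": joint torques, N m; "ee_pos": TCP position; "ee_rot": TCP orientation; "force": force on the tool from outside, world axes, zero at the start; "wrist_torque": the same for the moment, N m; "width": opening from 0.0 (shut) to 1.0 (fully open); "gripper_force": force on a finger pad.
Only numpy, scipy, OpenCV 4.12 (cv2) and the standard library are available. Lean on these libraries where they do the work, as an engineer would, in place of code of your own. Each camera call takes 0.05 s, during which the arm holds its last target. There are 200 camera calls.

### The job

One of the three brown bottles in the block is still open: set the loose snap cap squarely on its neck, then press it down with the cap seater (the metal tool with the black grip) until it clicks fully home all round. Push the cap home with the seater only, never with the fingers, and keep the push under 25 N so that the glass lip does not chip. Then stand the seater upright on the worktop again and leave the other things where they are.

Things in the scene. Friction and masses are not known exactly. Their poses are not given: they have to be found in the camera images.
- bottle_block: Grey plastic block fixed to the worktop, 84 mm deep (its x), 256 mm long (its y), 40 mm high; a brown bottle stands fixed in each of three bores, 82 mm apart in a row along its y. Origin: centre of its underside. The open bottle may be in any bore. Over the block there is most room for fingers that close across the row (along the block's x).
- open_bottle: The brown glass bottle without a cap, 62 mm across, fixed upright in its bore. Origin: centre of its underside, 6 to 18 mm above the worktop (the pads in the bores differ). The neck is 30 mm across outside, with a 22 mm bore; its flat lip is 104.8 mm above the origin.
- lip (a point): Centre of the open bottle's flat lip. 12.6 mm below it runs a bead round the neck, 36 mm across, with 45 degree flanks above and below, over which the cap's hooks must spring.
- closed_bottle_1: A like bottle already closed with a like cap, fixed; the cap's top is 117.3 mm above its origin. Origin: centre of its underside, 6 to 18 mm above the worktop.
- closed_bottle_2: The other closed bottle, the same.
- snap_cap: Loose white snap cap, 48 g, 28 mm high. Origin: centre of its underside. Grip its rigid ribbed crown, 48 mm across, 15.5 to 27.5 mm up. Below hang six springy hooked tongues round a plug 20.4 mm across (1.2 mm chamfer), which must find the bore: stuck on the lip the cap is some 10 mm too high. Set on the neck, its hooks rest on the bead, its origin 92.6 mm above the bottle's: not yet home.
- crown_top (a point): Centre of the cap's top, level with six small pips on the crown (2 mm chamfer round it). Pressed straight down from its loose rest, 120.6 mm above the bottle's origin, the cap resists with a force that rises to 10 to 16 N after about 1.7 mm, then gives way and jumps down. Home, the crown lies on the lip, this point 117.3 mm above the bottle's origin, and pushing further meets hard glass.
- seater: Cap seating tool, about 250 g, 110 mm high, standing upright on its cup. Origin: centre of its underside, the cup's rim. Aluminium cup 59 mm across (64 mm at the rim) with a recess in its underside, 52 mm across and 5 mm deep, its mouth flared to 56 mm, that fits over the cap's crown; its flat ceiling presses on the crown's top.
- grip (a point): Middle of the seater's round black grip, 70 mm above its origin; the grip is 31 mm across and reaches from 34 to 94 mm above the origin; above it a metal knob 33 mm across.
- timer: Bench timer, white with a grey dial, 66 mm across, 49 mm high; a bystander. Origin: centre of its underside.
- reagent_bottle: White-capped reagent bottle, 60 mm across, 140 mm high; a bystander. Origin: centre of its underside.
- tape_roll: Roll of tape lying flat, 84 mm across, 19 mm high; a bystander. Origin: centre of its underside.
Mind the look-alikes: they are no part of the job. What is shaped like the seater but purple or yellow is not meant. There is more than one size of the snap_cap; the one meant has the size given above.

How it is judged (in metres and radians):
On the way, in this order (a step that is already met when the one before it is completed fails the run):
1. the cap sits loosely on the open bottle's neck, upright and let go, not yet pressed home (x of snap_cap in the frame of open_bottle between -0.003 and 0.003 m and y of snap_cap in the frame of open_bottle between -0.003 and 0.003 m and z of snap_cap in the frame of open_bottle between 0.0905 and 0.0955 m and angle between the z axis of snap_cap and the z axis of open_bottle, either way round below 0.15 rad and contact force between the fingers and snap_cap below 0.2 N), for 0.2 s.
2. the seater has pressed the cap home on the lip, level all round (x of snap_cap in the frame of open_bottle between -0.003 and 0.003 m and y of snap_cap in the frame of open_bottle between -0.003 and 0.003 m and z of snap_cap in the frame of open_bottle between 0.087 and 0.0903 m and angle between the z axis of snap_cap and the z axis of open_bottle, either way round below 0.05 rad and contact force between seater and snap_cap above 2 N), for 0.1 s.
At the end, for the whole second after the job is handed in: The cap is home on the open bottle (origin within 3 mm of the bottle's axis each way and less than 90.3 mm above the bottle's origin, under 0.05 rad out of square) and the seater stands upright on the worktop (origin within 6 mm of it, tilt under 0.08 rad), both at rest and let go (x of snap_cap in the frame of open_bottle between -0.003 and 0.003 m and y of snap_cap in the frame of open_bottle between -0.003 and 0.003 m and z of snap_cap in the frame of open_bottle between 0.087 and 0.0903 m and angle between the z axis of snap_cap and the z axis of open_bottle, either way round below 0.05 rad and height (world z) of seater between -0.004 and 0.006 m and angle between seater's own z axis and vertical below 0.08 rad and linear speed of each of seater, snap_cap below 0.02 m/s); the robot touches nothing.
It fails at once if the seater pushes on the cap, or on the open bottle, with more than 25 N (contact force between seater and snap_cap above 25 N or contact force between seater and open_bottle above 25 N).
It fails at once if the fingers touch the cap when it is pushed past its loose seat on the neck (x of snap_cap in the frame of open_bottle between -0.003 and 0.003 m and y of snap_cap in the frame of open_bottle between -0.003 and 0.003 m and z of snap_cap in the frame of open_bottle between 0.08 and 0.0912 m and contact force between the fingers and snap_cap above 1 N).
It fails at once if a bystander is shoved or knocked over (distance of any of timer, reagent_bottle, tape_roll from where it was at the start of the episode above 0.03 m).
It also fails if it takes over 53 s, if anything falls off the work surface, if the arm or the gripper's body presses on something with over 40 N, if the wrist force passes 120 N, or if a joint passes its speed limit or range.

## Working session

There is one attempt and no reset: what is moved stays moved. The work goes in short steps, Python scripts to look and compute and a tool call to move; the robot and the scene stay as the last step left them, time stands still between calls to the robot, and variables do not carry over. Pictures are saved under pics/ and viewed, at most 10 in all, crops included, and the job is handed in when it is done.

Besides the shell and the picture viewer there is one more tool, called after "Emit:" in YAML: its name, and indented under it one key for each argument. servo_tool: Moves the arm, as the interface text tells. Its arguments: {"type":"object","properties":{"dr":{"type":"array"},"slide":{"type":"array"},"fingers":{"type":"array"},"grip_force":{"type":"number"}},"required":["dr","slide","fingers"]}

```bash
mkdir -p pics; ls
cat > h.py <<'E'
import numpy as np, cv2
from scipy.spatial.transform import Rotation as R
from cell import sensors, cams, workorder, bot
def cloud(n):
    """returns rgb, world points HxWx3 (nan where none)"""
    s=sensors.get_state(); c=cams.camera(n); K=c['K']; z=c['range_z'].astype(float)
    v,u=np.mgrid[:z.shape[0],:z.shape[1]]
    P=np.stack([(u-K[0,2])/K[0,0]*z,(v-K[1,2])/K[1,1]*z,z,np.ones_like(z)],-1)
    if n=='wrist':
        T=np.eye(4); T[:3,:3]=R.from_euler('xyz',s['ee_rot'],degrees=True).as_matrix(); T[:3,3]=s['ee_pos']; M=T@c['hand_eye']
    else: M=np.linalg.inv(c['view'])
    W=(P@M.T)[...,:3]; W[z<=0]=np.nan
    return c['pixels'],W,M,K
def save(n,img): cv2.imwrite('pics/'+n,img[...,::-1])
E
python3 - <<'E'
from h import *
s=sensors.get_state();print(s)
a,W,M,K=cloud('scene');b,W2,M2,K2=cloud('top')
save('a.png',a);save('b.png',b)
np.savez('top.npz',b=b,W=W2,M=M2,K=K2);np.savez('scene.npz',b=a,W=W,M=M,K=K)
print(M[:3,3],M2[:3,3],K2)
# height blobs from top
z=W2[...,2];m=((z>0.012)&(z<0.25)).astype(np.uint8)
n,l,st,ce=cv2.connectedComponentsWithStats(m)
for i in range(1,n):
    if st[i,4]>60:
        q=W2[l==i];h=np.nanpercentile(q[:,2],98);t=q[q[:,2]>h-.006]
        print(i,st[i],q.min(0).round(3),q.max(0).round(3),'top',t.mean(0).round(3))
E
```

```text
pics
{'time_s': 0.0, 'joint_pos': array([-7.24796474e+01,  1.38308597e+01,  2.13397250e-01,  7.65025267e+01,
        9.77983113e-04,  8.99990165e+01]), 'dq': array([ 0.03023088,  0.02996294, -0.01167989,  0.01522442,  0.02750587,
        0.02641386]), 'effort': array([ 2.50549274e-04, -3.72320974e+01,  2.52405828e+01,  1.71649747e-02,
       -2.04296407e-05, -2.16965752e-06]), 'ee_pos': array([ 0.15033437, -0.47619258,  0.23042253]), 'ee_rot': array([-1.79880011e+02, -9.80040633e-04,  1.75213341e+01]), 'force': array([ 0.14553945, -0.63534343, -0.223048  ]), 'wrist_torque': array([-0.02717709,  0.0305609 , -0.0713175 ]), 'gripper_force': 0.0, 'width': 0.9971329630578462}
[-0.18503349  1.31385408  0.82006385] [0.31038801 0.29141852 1.39842177] [[481.43257915   0.         321.27976812]
 [  0.         481.43257915 200.40923031]
 [  0.           0.           1.        ]]
1 [    0     0   640   267 62064] [ 0.321 -0.593  0.012] [1.174 1.173 0.25 ] top [0.776 0.257 0.24 ]
2 [ 523    0  117   82 6839] [ 0.902 -0.626  0.012] [ 1.192 -0.324  0.25 ] top [ 1.048 -0.508  0.231]
6 [292  58  27  1
[... 956 characters left out ...]
 0.012] [0.409 0.705 0.116] top [0.382 0.679 0.108]
67 [452 241  12  12 116] [ 0.397 -0.122  0.012] [ 0.43  -0.088  0.026] top [ 0.412 -0.104  0.021]
68 [ 495  240  122  127 7870] [ 0.102 -0.505  0.012] [ 0.434 -0.211  0.092] top [ 0.266 -0.359  0.084]
69 [327 247  21  20 310] [0.347 0.211 0.012] [0.402 0.268 0.115] top [0.375 0.239 0.108]
70 [290 254  22  23 402] [0.316 0.312 0.012] [0.378 0.372 0.053] top [0.348 0.341 0.048]
71 [240 265  22  21 327] [0.287 0.454 0.012] [0.343 0.51  0.113] top [0.315 0.483 0.108]
72 [  0 293  27  25 325] [0.182 1.105 0.012] [0.245 1.179 0.062] top [0.216 1.142 0.054]
75 [390 355  61  45 423] [-0.008 -0.018  0.012] [0.144 0.098 0.25 ] top [0.108 0.055 0.246]
```

Run:
```python
import cv2
a=cv2.imread('pics/b.png')[100:320,140:500];cv2.imwrite('pics/b2.png',cv2.resize(a,None,fx=2.2,fy=2.2,interpolation=cv2.INTER_CUBIC))
```

```text
(no output)
```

View pics/b2.png

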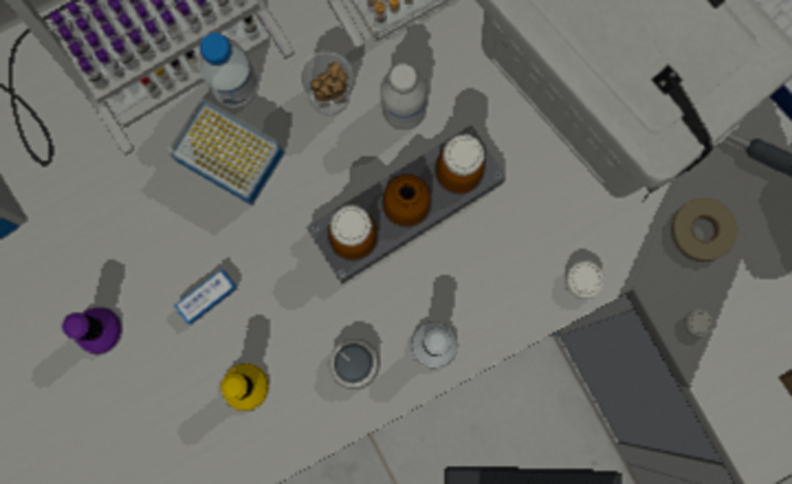

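View pics/a.png

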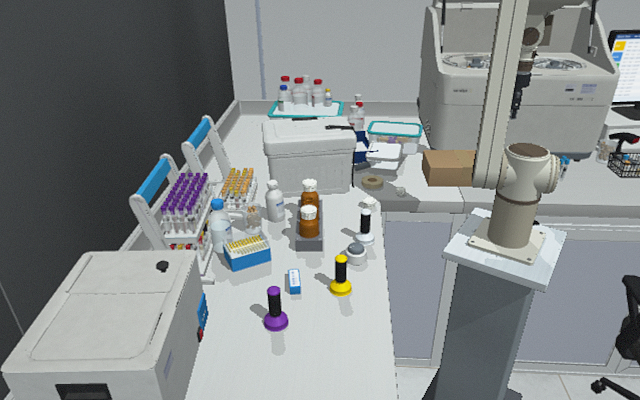

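The top view (crop = px 140+u/2.2, 100+v/2.2) shows the block with the middle bottle open (hole at crop 406,192). The metal seater is at crop (435,342), the full-size cap at (585,278), the small decoy cap at (698,322), and the purple and yellow look-alikes are on the left. The scene view agrees.

Run:
```python
from h import *
d=np.load('top.npz');b=d['b'].astype(int);W=d['W'];z=W[...,2]
reg=(W[...,0]>.44)&(W[...,0]<.68)&(W[...,1]>.14)&(W[...,1]<.42)
white=(b.min(-1)>110)&(b.max(-1)-b.min(-1)<40)&reg&(z>.1)
n,l,st,ce=cv2.connectedComponentsWithStats(white.astype(np.uint8))
for i in range(1,n):
    if st[i,4]>30: q=W[l==i];print('closed',st[i,4],np.median(q,0).round(4),q.min(0).round(3),q.max(0).round(3))
m=reg&(z>.03)&(z<.045);print('block',cv2.minAreaRect(W[m][:,:2].astype(np.float32)), np.median(z[m]))
print(bot.pinch_z,dir(bot)[-8:], cams.camera('wrist')['hand_eye'].round(3))
m=reg&(z>.09);print(np.sort(z[m&~white&((W[...,0]-.54)**2+(W[...,1]-.27)**2<.05**2)])[-20:].round(3))
```

```text
closed 235 [0.6019 0.2136 0.1318] [0.58  0.189 0.123] [0.625 0.236 0.138]
closed 238 [0.5118 0.3485 0.1246] [0.49  0.325 0.119] [0.534 0.371 0.131]
block ((0.6081982254981995, 0.3134135901927948), (0.20557141304016113, 0.25698256492614746), 34.010318756103516) 0.03852172489828232
0.0187 ['__reduce_ex__', '__repr__', '__setattr__', '__sizeof__', '__str__', '__subclasshook__', '__weakref__', 'pinch_z'] [[ 0.    -0.964 -0.268  0.067]
 [ 1.     0.     0.    -0.001]
 [-0.    -0.268  0.964 -0.144]
 [ 0.     0.     0.     1.   ]]
[0.113 0.113 0.114 0.114 0.114 0.114 0.115 0.115 0.116 0.116 0.116 0.116
 0.116 0.116 0.116 0.116 0.118 0.118 0.118 0.118]
```

Emit:
servo_tool:
  dr:
    - [0, 0, -106]
    - [0, 0, -106]
    - [0, 0, -106]
    - [0, 0, -106]
    - [0, 0, -106]
    - [0, 0, -106]
    - [0, 0, -106]
    - [0, 0, -106]
    - [0, 0, -106]
    - [0, 0, -106]
    - [0, 0, -106]
    - [0, 0, -106]
  slide:
    - [45.6, -40.2, 0]
    - [45.6, -40.2, 0]
    - [45.6, -40.2, 0]
    - [45.6, -40.2, 0]
    - [45.6, -40.2, 0]
    - [45.6, -40.2, 0]
    - [45.6, -40.2, 0]
    - [45.6, -40.2, 0]
    - [45.6, -40.2, 0]
    - [45.6, -40.2, 7]
    - [45.6, -40.2, 7]
    - [45.6, -40.2, 7]
  fingers: [0, 0, 0, 0, 0, 0, 0, 0, 0, 0, 0, 0]
  grip_force: 40

```text
time_s: 1.65
ee_pos: [0.463, 0.0445, 0.1594]
ee_rot: [-179.8, -0.1, 123.6]
force: [0.1, 0.6, 0.3]
width: 1.001
gripper_force: 0.0
```

```bash
cat >> h.py <<'E'
def disc(W,zlo,zhi,c,r):
    """min enclosing circle of points in a height band near c"""
    m=(W[...,2]>zlo)&(W[...,2]<zhi)&(np.hypot(W[...,0]-c[0],W[...,1]-c[1])<r)
    q=W[m]; 
    if len(q)<10: return None
    (x,y),rr=cv2.minEnclosingCircle(q[:,:2].astype(np.float32))
    return dict(n=len(q),mec=np.round([x,y,rr],4),mean=q.mean(0).round(4),z=np.percentile(q[:,2],[2,50,98]).round(4))
def tooldelta(p):
    s=sensors.get_state();T=R.from_euler('xyz',s['ee_rot'],degrees=True)
    return (T.inv().apply(np.array(p)-s['ee_pos'])*100).round(2)
E
python3 - <<'E'
from h import *
a,W,M,K=cloud('wrist');save('w1.png',a);s=sensors.get_state();print(s['ee_pos'],s['ee_rot'],s['time_s'])
print(disc(W,.02,.04,(.464,.045),.045))
p=disc(W,.024,.035,(.464,.045),.045)['mec'];print(tooldelta([p[0],p[1],.03]))
E
```

```text
[0.46372219 0.04390409 0.16079214] [-1.79884145e+02 -4.73326881e-02  1.23562114e+02] 1.7
{'n': 2569, 'mec': array([0.4661, 0.0448, 0.0249]), 'mean': array([0.4653, 0.0459, 0.0283]), 'z': array([0.025 , 0.0285, 0.0301])}
[-0.07  0.26 13.08]
```

View pics/w1.png

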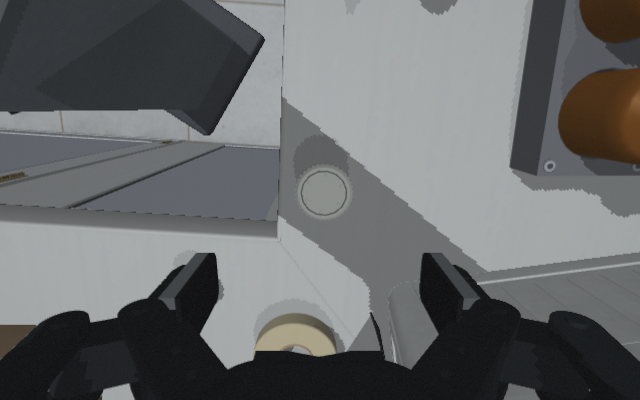

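The wrist view shows the right cap upright, crown up, at px (324,192), with 48 mm across and its top at 28 mm, both as specified. Going down to grip it.

Emit:
servo_tool:
  dr:
    - [0, 0, 0]
    - [0, 0, 0]
    - [0, 0, 0]
    - [0, 0, 0]
    - [0, 0, 0]
    - [0, 0, 0]
    - [0, 0, 0]
    - [0, 0, 0]
    - [0, 0, 0]
    - [0, 0, 0]
  slide:
    - [0, 0.2, 5]
    - [0, 0.2, 10]
    - [0, 0.2, 13.5]
    - [0, 0.2, 15.7]
    - [0, 0.2, 15.7]
    - [0, 0.2, 15.7]
    - [0, 0.2, 15.7]
    - [0, 0.2, 15.7]
    - [0, 0.2, 15.7]
    - [0, 0.2, 15.7]
  fingers: [0, 0, 0, 0, 0, 1, 1, 1, 1, 1]
  grip_force: 30

```text
time_s: 2.95
ee_pos: [0.4676, 0.0449, 0.006]
ee_rot: [179.8, 0.1, 123.5]
force: [-0.7, -0.9, 4.5]
width: 0.543
gripper_force: 29.9
```

Emit:
servo_tool:
  dr:
    - [0, 0, 0]
    - [0, 0, 0]
    - [0, 0, 0]
    - [0, 0, 0]
    - [0, 0, 0]
    - [0, 0, 0]
    - [0, 0, 0]
    - [0, 0, 0]
    - [0, 0, 0]
    - [0, 0, 0]
    - [0, 0, 0]
    - [0, 0, 0]
  slide:
    - [0, 0, -2]
    - [0, 0, -7]
    - [0, 0, -12]
    - [0, 0, -17]
    - [0, 0, -22]
    - [3, 4, -22]
    - [6, 8.5, -22]
    - [9, 13, -22]
    - [12, 17, -22]
    - [14.6, 20.6, -22]
    - [14.6, 20.6, -22]
    - [14.6, 20.6, -22]
  fingers: [1, 1, 1, 1, 1, 1, 1, 1, 1, 1, 1, 1]

```text
time_s: 4.45
ee_pos: [0.5567, 0.28, 0.2244]
ee_rot: [-180.0, 0.0, 123.5]
force: [-1.0, -0.2, -1.1]
width: 0.544
gripper_force: 31.2
```

```bash
cat > v.py <<'E'
from h import *
import sys
a,W,M,K=cloud('wrist');save(sys.argv[1],a);np.savez('w.npz',a=a,W=W,M=M,K=K)
s=sensors.get_state();print(s['ee_pos'],s['ee_rot'],s['time_s'],s['force'],s['width'])
print('lip',disc(W,.107,.125,(.557,.281),.03))
T=R.from_euler('xyz',s['ee_rot'],degrees=True)
L=T.inv().apply((W-s['ee_pos']).reshape(-1,3)).reshape(W.shape)
m=(abs(L[...,0])<.035)&(abs(L[...,1])<.03)&(L[...,2]<.02)&(L[...,2]>-.08)
print('held in tool frame',m.sum(),L[m].min(0),L[m].max(0),np.median(L[m],0))
E
python3 v.py w2.png
```

```text
[0.55675087 0.27951669 0.22463872] [-1.79975511e+02  1.73077355e-02  1.23488855e+02] 4.5 [ 0.52332265 -0.19374749  0.04329489] 0.5466022519105249
lip {'n': 528, 'mec': array([0.558 , 0.2819, 0.0152]), 'mean': array([0.5568, 0.2844, 0.1145]), 'z': array([0.1075, 0.1154, 0.1172])}
held in tool frame 21104 [-0.02330838 -0.02999266 -0.07999796] [0.02624699 0.02999853 0.00584975] [ 0.01162467 -0.00019055 -0.0227115 ]
```

View pics/w2.png

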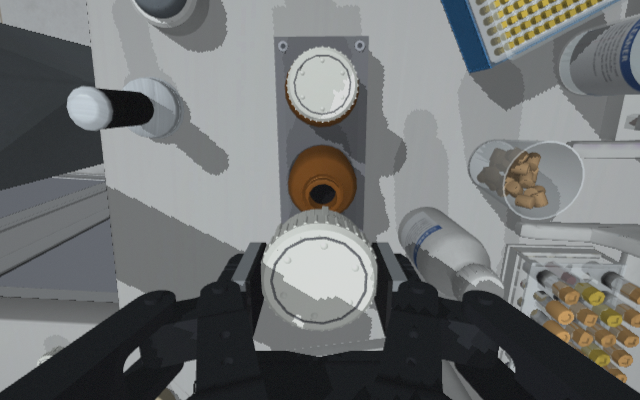

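The wrist view shows the cap held level at px (320,280) and the open bottle's bore at (322,195), partly hidden by the cap. I'll step back 4 cm along tool x to see the whole lip.

Emit:
servo_tool:
  dr:
    - [0, 0, 0]
    - [0, 0, 0]
    - [0, 0, 0]
  slide:
    - [-4, 0, 0]
    - [-4, 0, 0]
    - [-4, 0, 0]
  fingers: [1, 1, 1]

```text
time_s: 4.88
ee_pos: [0.579, 0.246, 0.2249]
ee_rot: [180.0, -0.0, 123.4]
force: [-0.2, 0.6, -0.8]
width: 0.547
gripper_force: 31.2
```

```bash
cat > lip.py <<'E'
from h import *
import sys
from scipy.optimize import least_squares
a,W,M,K=cloud('wrist');save(sys.argv[1],a);np.savez('w.npz',a=a,W=W,M=M,K=K)
s=sensors.get_state();print(s['ee_pos'],s['ee_rot'],s['time_s'],s['force'],s['width'])
c=(.557,.281)
d=disc(W,.112,.125,c,.03);print('lip',d)
zl=d['z'][1]
m=(abs(W[...,2]-zl)<.0025)&(np.hypot(W[...,0]-c[0],W[...,1]-c[1])<.03)
vv,uu=np.where(m);print('px',uu.min(),uu.max(),vv.min(),vv.max())
# outer & inner outline via contours
cn,hi=cv2.findContours(m.astype(np.uint8),cv2.RETR_CCOMP,cv2.CHAIN_APPROX_NONE)
for k in cn:
    if len(k)>25:
        q=W[k[:,0,1],k[:,0,0]][:,:2]
        f=least_squares(lambda p:np.hypot(*(q-p[:2]).T)-p[2],[*q.mean(0),.014],loss='soft_l1',f_scale=.0005).x
        print('circle',len(k),f.round(4))
for cc in ((.602,.2136),(.5118,.3485)): print('closed',disc(W,.12,.145,cc,.04))
# held crown top: circle
T=R.from_euler('xyz',s['ee_rot'],degrees=True)
L=T.inv().apply((W-s['ee_pos']).reshape(-1,3)).reshape(W.shape)
m=(abs(L[...,0])<.035)&(abs(L[...,1])<.023)&(L[...,2]<.02)&(L[...,2]>-.04)
h,e=np.histogram(L[m][:,2],np.arange(-.04,.02,.001));print(dict(zip(e.round(3),h)))
E
python3 lip.py w3.png
```

```text
[0.57886636 0.24651522 0.22485142] [ 1.79979357e+02 -1.57158836e-02  1.23466148e+02] 4.925 [-0.34633442  1.00785188  0.17755442] 0.5447678391569415
lip {'n': 593, 'mec': array([0.5587, 0.2812, 0.0151]), 'mean': array([0.5585, 0.2816, 0.1157]), 'z': array([0.1138, 0.1157, 0.1173])}
px 303 342 125 164
circle 111 [0.5586 0.2815 0.0144]
circle 84 [0.5585 0.2814 0.0111]
closed None
closed {'n': 3792, 'mec': array([0.513 , 0.3489, 0.0247]), 'mean': array([0.5154, 0.3453, 0.127 ]), 'z': array([0.1242, 0.1271, 0.1287])}
{np.float64(-0.04): np.int64(30), np.float64(-0.039): np.int64(23), np.float64(-0.038): np.int64(28), np.float64(-0.037): np.int64(25), np.float64(-0.036): np.int64(39), np.float64(-0.035): np.int64(20), np.float64(-0.034): np.int64(31), np.float64(-0.033): np.int64(20), np.float64(-0.032): np.int64(26), np.float64(-0.031): np.int64(24), np.float64(-0.03): np.int64(31), np.float64(-0.029): np.int64(19), np.float64(-0.028): np.int64(24), np.float64(-0.027): np.int64(24), np.float64(-0.026): np.int64(30), np.float64(-0.025): np.int64(62), np.float64(-0.024): np.int64(1665), np.
[... 691 characters left out ...]
-0.003): np.int64(43), np.float64(-0.002): np.int64(48), np.float64(-0.001): np.int64(52), np.float64(0.0): np.int64(47), np.float64(0.001): np.int64(50), np.float64(0.002): np.int64(55), np.float64(0.003): np.int64(47), np.float64(0.004): np.int64(17), np.float64(0.005): np.int64(2), np.float64(0.006): np.int64(0), np.float64(0.007): np.int64(0), np.float64(0.008): np.int64(0), np.float64(0.009): np.int64(0), np.float64(0.01): np.int64(0), np.float64(0.011): np.int64(0), np.float64(0.012): np.int64(0), np.float64(0.013): np.int64(0), np.float64(0.014): np.int64(0), np.float64(0.015): np.int64(0), np.float64(0.016): np.int64(0), np.float64(0.017): np.int64(0), np.float64(0.018): np.int64(0)}
```

```bash
cat > cap.py <<'E'
from h import *
d=np.load('w.npz');W=d['W'];s=sensors.get_state()
T=R.from_euler('xyz',s['ee_rot'],degrees=True)
L=T.inv().apply((W-s['ee_pos']).reshape(-1,3)).reshape(W.shape)
b=d['a'].astype(int);white=b.min(-1)>90
m=(abs(L[...,0])<.032)&(abs(L[...,1])<.03)&(L[...,2]<-.0205)&(L[...,2]>-.0255)&white
n,l,st,ce=cv2.connectedComponentsWithStats(m.astype(np.uint8));k=1+np.argmax(st[1:,4]);q=L[l==k];print(st[k])
print('held MEC',cv2.minEnclosingCircle(q[:,:2].astype(np.float32)),q[:,:2].min(0),q[:,:2].max(0))
A=np.c_[q[:,:2],np.ones(len(q))];print('plane',np.linalg.lstsq(A,q[:,2],rcond=None)[0])
c=np.array(cv2.minEnclosingCircle(q[:,:2].astype(np.float32))[0])/1
lip=T.inv().apply(np.array([.5586,.2814,.1157])-s['ee_pos']);print('lip tool',lip,'move cm',(lip[:2]-c)*100)
E
python3 cap.py
python3 - <<'E'
import cv2
cv2.imwrite('pics/w3c.png',cv2.imread('pics/w3.png')[60:400,150:500])
E
```

```text
[ 261  221  116  110 9592]
held MEC ((0.0007794224075041711, -0.00061441381694749), 0.024481024593114853) [-0.02337775 -0.02357841] [0.02513516 0.02282146]
plane [ 0.00316938  0.00322401 -0.02239279]
lip tool [0.04024712 0.00229124 0.10916329] move cm [3.94676978 0.29056516]
```

View pics/w3c.png

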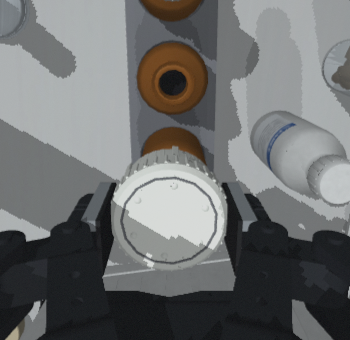

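Run:
```python
from h import *
d=np.load('w.npz');W=d['W'];H=cams.camera('wrist')['hand_eye'];T=d['M']@np.linalg.inv(H);Ti=np.linalg.inv(T)
L=W@Ti[:3,:3].T+Ti[:3,3]
white=d['a'].min(-1)>90
m=(abs(L[...,0])<.032)&(abs(L[...,1])<.03)&(L[...,2]<-.0205)&(L[...,2]>-.0255)&white
n,l,st,ce=cv2.connectedComponentsWithStats(m.astype(np.uint8));k=1+np.argmax(st[1:,4]);q=L[l==k]
c=np.array(cv2.minEnclosingCircle(q[:,:2].astype(np.float32))[0])
lip=Ti[:3,:3]@[.55855,.28145,.1157]+Ti[:3,3];print(c,q[:,2].mean(),lip,(lip[:2]-c)*100)
s=sensors.get_state();print(s['ee_pos'],T[:3,3])
```

```text
[ 0.00133252 -0.00045356] -0.02230678904265475 [0.04086779 0.00239021 0.10925283] [3.95352704 0.28437764]
[0.57880362 0.24694238 0.22475264] [0.57903718 0.24596541 0.22493913]
```

Emit:
servo_tool:
  dr:
    - [0, 0, 0]
    - [0, 0, 0]
    - [0, 0, 0]
    - [0, 0, 0]
    - [0, 0, 0]
    - [0, 0, 0]
    - [0, 0, 0]
    - [0, 0, 0]
  slide:
    - [3.95, 0.28, 0]
    - [3.95, 0.28, 3]
    - [3.95, 0.28, 6]
    - [3.95, 0.28, 8]
    - [3.95, 0.28, 9]
    - [3.95, 0.28, 10]
    - [3.95, 0.28, 10]
    - [3.95, 0.28, 10]
  fingers: [1, 1, 1, 1, 1, 1, 1, 1]

```text
time_s: 5.98
ee_pos: [0.5602, 0.2818, 0.1251]
ee_rot: [179.9, 0.0, 123.5]
force: [0.2, 0.2, -0.4]
width: 0.547
gripper_force: 31.2
```

Emit:
servo_tool:
  dr:
    - [0, 0, 0]
    - [0, 0, 0]
    - [0, 0, 0]
    - [0, 0, 0]
  slide:
    - [0, 0, 0.3]
    - [0, 0, 0.6]
    - [0, 0, 0.8]
    - [0, 0, 0.8]
  fingers: [1, 1, 1, 1]

```text
time_s: 6.48
ee_pos: [0.5596, 0.2814, 0.116]
ee_rot: [-180.0, -0.0, 123.5]
force: [-1.1, 0.3, -0.2]
width: 0.54
gripper_force: 31.2
```

Emit:
servo_tool:
  dr:
    - [0, 0, 0]
    - [0, 0, 0]
    - [0, 0, 0]
    - [0, 0, 0]
  slide:
    - [0, 0, 0.3]
    - [0, 0, 0.5]
    - [0, 0, 0.6]
    - [0, 0, 0.6]
  fingers: [1, 1, 1, 1]

```text
time_s: 6.98
ee_pos: [0.5597, 0.2815, 0.1102]
ee_rot: [-180.0, -0.0, 123.5]
force: [0.6, 0.5, -0.1]
width: 0.545
gripper_force: 31.2
```

Emit:
servo_tool:
  dr:
    - [0, 0, 0]
    - [0, 0, 0]
    - [0, 0, 0]
    - [0, 0, 0]
    - [0, 0, 0]
  slide:
    - [0, 0, 0.1]
    - [0, 0, 0.1]
    - [0, 0, 0.1]
    - [0, 0, 0.1]
    - [0, 0, 0.1]
  fingers: [1, 1, 0.2, 0.1, 0.1]

```text
time_s: 7.6
ee_pos: [0.5598, 0.2816, 0.1094]
ee_rot: [180.0, 0.0, 123.5]
force: [0.5, 0.4, 0.7]
width: 0.9
gripper_force: 0.0
```

Emit:
servo_tool:
  dr:
    - [0, 0, 0]
    - [0, 0, 0]
    - [0, 0, 0]
    - [0, 0, 0]
    - [0, 0, 0]
    - [0, 0, 0]
  slide:
    - [0, 0, 0]
    - [0, 0, -1]
    - [0, 0, -4]
    - [0, 0, -8]
    - [0, 0, -12]
    - [0, 0, -12]
  fingers: [0, 0, 0, 0, 0, 0]

```text
time_s: 8.35
ee_pos: [0.5619, 0.2826, 0.2348]
ee_rot: [179.4, 0.1, 123.5]
force: [-0.7, -0.9, -0.7]
width: 1.0
gripper_force: 0.0
```

Run:
```python
from h import *
a,W,M,K=cloud('wrist');save('w4.png',a);np.savez('w.npz',a=a,W=W,M=M,K=K)
s=sensors.get_state();print(s['ee_pos'],s['ee_rot'],s['time_s'])
for n,c in (('cap',(.5586,.2814)),('c2',(.513,.349)),('c1',(.604,.2138))):
    d=disc(W,.115,.15,c,.035);print(n,d)
    if d:
        q=W[(W[...,2]>d['z'][1]-.003)&(np.hypot(W[...,0]-c[0],W[...,1]-c[1])<.02)&(W[...,2]<.15)]
        print('plane',np.linalg.lstsq(np.c_[q[:,:2]-c,np.ones(len(q))],q[:,2],rcond=None)[0].round(4))
print('seater',disc(W,.09,.13,(.375,.239),.05))
```

```text
[0.56087995 0.28208998 0.23217611] [1.79692982e+02 3.63444356e-02 1.23518999e+02] 8.4
cap {'n': 3153, 'mec': array([0.5591, 0.2817, 0.0249]), 'mean': array([0.5581, 0.2832, 0.1307]), 'z': array([0.1253, 0.131 , 0.1325])}
plane [-0.0115 -0.0119  0.1311]
c2 {'n': 3834, 'mec': array([0.5127, 0.3493, 0.0248]), 'mean': array([0.5126, 0.3496, 0.127 ]), 'z': array([0.125 , 0.1271, 0.1287])}
plane [-0.0043  0.0007  0.1272]
c1 {'n': 2776, 'mec': array([0.6041, 0.2132, 0.0255]), 'mean': array([0.6023, 0.2166, 0.1331]), 'z': array([0.1221, 0.1341, 0.1356])}
plane [-0.0005 -0.0007  0.1343]
seater {'n': 1813, 'mec': array([0.376 , 0.24  , 0.0168]), 'mean': array([0.3794, 0.2425, 0.1069]), 'z': array([0.0916, 0.1089, 0.1123])}
```

View pics/w4.png

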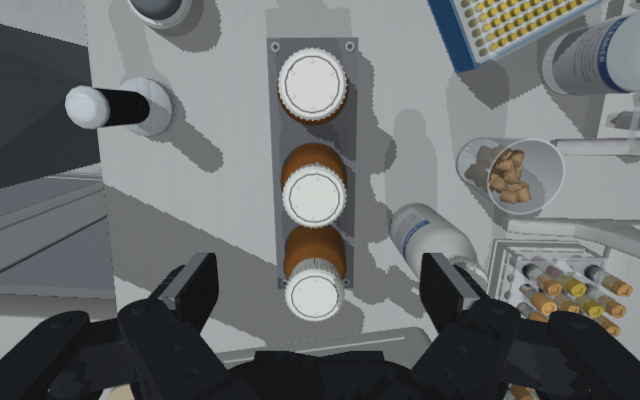

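The cap sits loose and level at px (315,195). Its top is at 131 mm, against an expected 131.5 mm, and it's within 1 mm of the lip centre. The seater knob is at px (88,107). Moving over the seater next.

Emit:
servo_tool:
  dr:
    - [0, 0, 0]
    - [0, 0, 0]
    - [0, 0, 0]
    - [0, 0, 0]
    - [0, 0, 0]
    - [0, 0, 0]
  slide:
    - [1.5, -4, 0]
    - [3.5, -9, 0]
    - [5.5, -14, 0]
    - [6.7, -17.8, 0]
    - [6.7, -17.8, 0]
    - [6.7, -17.8, 0]
  fingers: [0, 0, 0, 0, 0, 0]

```text
time_s: 9.15
ee_pos: [0.3746, 0.2392, 0.2291]
ee_rot: [180.0, 0.0, 123.5]
force: [0.5, 0.3, 0.0]
width: 1.005
gripper_force: 0.0
```

Run:
```python
from h import *
a,W,M,K=cloud('wrist');save('w5.png',a)
s=sensors.get_state();print(s['ee_pos'],s['ee_rot'],s['time_s'])
d=disc(W,.104,.125,(.376,.24),.03);print('knob',d);print('cuprim',disc(W,.003,.03,(.376,.24),.045))
p=d['mec'];print('tool delta to grip pose',tooldelta([p[0],p[1],.051]))
print('timer',disc(W,.03,.06,(.348,.341),.05))
```

```text
[0.37505579 0.23934424 0.22904861] [1.79986872e+02 5.48648070e-03 1.23508900e+02] 9.2
knob {'n': 1215, 'mec': array([0.3756, 0.24  , 0.0164]), 'mean': array([0.3751, 0.2409, 0.1092]), 'z': array([0.1051, 0.1095, 0.112 ])}
cuprim {'n': 1349, 'mec': array([0.3711, 0.2416, 0.0435]), 'mean': array([0.3686, 0.2493, 0.02  ]), 'z': array([0.0034, 0.0208, 0.0277])}
tool delta to grip pose [ 0.03  0.08 17.8 ]
timer {'n': 3577, 'mec': array([0.3481, 0.3432, 0.0311]), 'mean': array([0.3475, 0.3419, 0.043 ]), 'z': array([0.0312, 0.0477, 0.0504])}
```

View pics/w5.png

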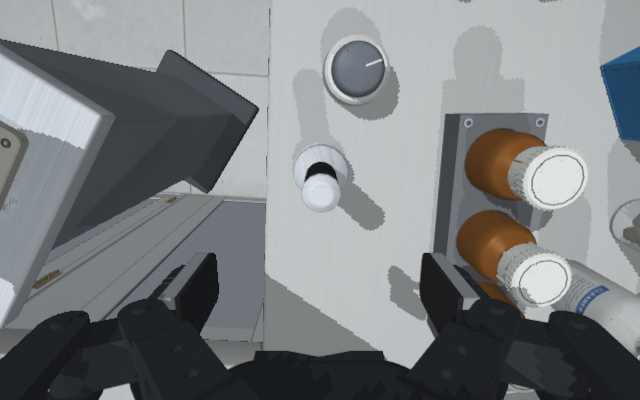

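The seater is upright, straight below the gripper, with its knob at px (321,193) and top at 110 mm. The timer at px (357,70) is clear of the fingers. Descending to grip.

Emit:
servo_tool:
  dr:
    - [0, 0, 0]
    - [0, 0, 0]
    - [0, 0, 0]
    - [0, 0, 0]
    - [0, 0, 0]
    - [0, 0, 0]
    - [0, 0, 0]
    - [0, 0, 0]
    - [0, 0, 0]
    - [0, 0, 0]
    - [0, 0, 0]
    - [0, 0, 0]
  slide:
    - [0, 0.1, 4]
    - [0, 0.1, 8]
    - [0, 0.1, 12]
    - [0, 0.1, 15.5]
    - [0, 0.1, 17.7]
    - [0, 0.1, 17.7]
    - [0, 0.1, 17.7]
    - [0, 0.1, 17.7]
    - [0, 0.1, 17.7]
    - [0, 0.1, 17.7]
    - [0, 0.1, 17.7]
    - [0, 0.1, 17.7]
  fingers: [0, 0, 0, 0, 0, 0, 1, 1, 1, 1, 1, 1]
  grip_force: 70

```text
time_s: 10.7
ee_pos: [0.376, 0.2401, 0.0534]
ee_rot: [179.9, 0.0, 123.5]
force: [-0.2, 0.1, 6.2]
width: 0.348
gripper_force: 68.8
```

Emit:
servo_tool:
  dr:
    - [0, 0, 0]
    - [0, 0, 0]
    - [0, 0, 0]
    - [0, 0, 0]
    - [0, 0, 0]
    - [0, 0, 0]
    - [0, 0, 0]
    - [0, 0, 0]
    - [0, 0, 0]
    - [0, 0, 0]
    - [0, 0, 0]
  slide:
    - [0, 0, -2]
    - [0, 0, -6]
    - [0, 0, -11]
    - [0, 0, -15]
    - [0, 0, -18]
    - [-2, 4, -18]
    - [-5, 9, -18]
    - [-8, 13.5, -18]
    - [-10.6, 17.6, -18]
    - [-10.6, 17.6, -18]
    - [-10.6, 17.6, -18]
  fingers: [1, 1, 1, 1, 1, 1, 1, 1, 1, 1, 1]

```text
time_s: 12.08
ee_pos: [0.5795, 0.2481, 0.231]
ee_rot: [-179.8, -0.0, 123.5]
force: [-0.4, -0.0, -2.6]
width: 0.353
gripper_force: 70.3
```

Run:
```python
from h import *
a,W,M,K=cloud('wrist');save('w6.png',a)
s=sensors.get_state();print(s['ee_pos'],s['ee_rot'],s['time_s'],s['force'],s['width'])
H=cams.camera('wrist')['hand_eye'];Ti=np.linalg.inv(M@np.linalg.inv(H));L=W@Ti[:3,:3].T+Ti[:3,3]
d=disc(W,.125,.14,(.559,.2817),.03);print('cap',d)
print('cap tool',Ti[:3,:3]@[d['mec'][0],d['mec'][1],d['z'][1]]+Ti[:3,3])
k=(abs(L[...,0])<.03)&(abs(L[...,1])<.02)&(L[...,2]<-.045)&(L[...,2]>-.07)
q=L[k];print('knob tool',len(q),cv2.minEnclosingCircle(q[:,:2].astype(np.float32)),np.percentile(q[:,2],[2,50]))
k=(abs(L[...,0])<.045)&(abs(L[...,1])<.045)&(L[...,2]>.03)&(L[...,2]<.06)
q=L[k];print('cup tool',len(q),q.min(0),q.max(0))
for lo in np.arange(.025,.06,.005):
    p=q[(q[:,2]>=lo)&(q[:,2]<lo+.005)]
    if len(p)>10: print(lo.round(3),len(p),p.min(0).round(4),p.max(0).round(4))
```

```text
[0.57920785 0.24834966 0.23183335] [-1.79888310e+02 -3.31969126e-02  1.23544454e+02] 12.125 [-0.84435853  0.57171888 -2.65759966] 0.3457407204111836
cap {'n': 3324, 'mec': array([0.5589, 0.282 , 0.0247]), 'mean': array([0.5579, 0.2835, 0.1309]), 'z': array([0.1287, 0.131 , 0.1325])}
cap tool [0.03950939 0.00183012 0.10000343]
knob tool 7453 ((0.009691218845546246, 6.454086542362347e-05), 0.021678609773516655) [-0.06902357 -0.05592013]
cup tool 3334 [-0.00653882 -0.03115352  0.03001117] [0.03083607 0.03039548 0.05287282]
0.03 1702 [-0.0063 -0.0275  0.03  ] [0.0274 0.0268 0.035 ]
0.035 895 [-0.0065 -0.0293  0.035 ] [0.0292 0.029  0.04  ]
0.04 137 [ 0.0129 -0.0262  0.04  ] [0.0293 0.0258 0.045 ]
0.045 260 [ 0.0053 -0.0301  0.0451] [0.0298 0.0293 0.05  ]
0.05 340 [ 0.0008 -0.0312  0.05  ] [0.0308 0.0304 0.0529]
```

View pics/w6.png

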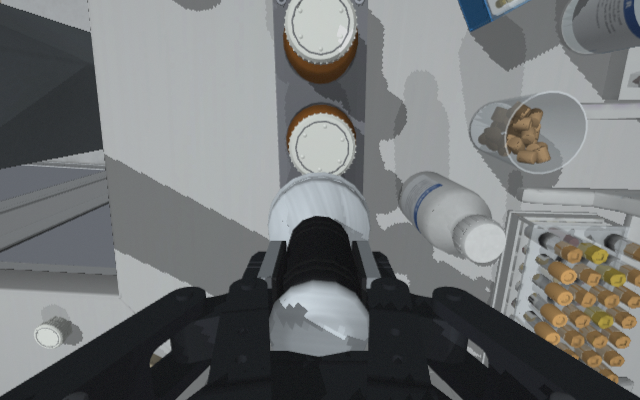

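The cap is in full view at px (322,147), with the cup below it at px (320,210), level and centred on the tool axis. I'll shift over the cap and come down to just above it.

Emit:
servo_tool:
  dr:
    - [0, 0, 0]
    - [0, 0, 0]
    - [0, 0, 0]
    - [0, 0, 0]
    - [0, 0, 0]
    - [0, 0, 0]
  slide:
    - [2, 0.1, 0]
    - [4, 0.22, 0]
    - [4, 0.22, 2]
    - [4, 0.22, 4.2]
    - [4, 0.22, 4.2]
    - [4, 0.22, 4.2]
  fingers: [1, 1, 1, 1, 1, 1]

```text
time_s: 12.92
ee_pos: [0.56, 0.284, 0.1915]
ee_rot: [179.9, 0.0, 123.6]
force: [-0.2, -0.7, -1.6]
width: 0.345
gripper_force: 70.3
```

Emit:
servo_tool:
  dr:
    - [0, 0, 0]
    - [0, 0, 0]
    - [0, 0, 0]
    - [0, 0, 0]
  slide:
    - [0, 0, 0.3]
    - [0, 0, 0.5]
    - [0, 0, 0.7]
    - [0, 0, 0.7]
  fingers: [1, 1, 1, 1]

```text
time_s: 13.42
ee_pos: [0.5601, 0.2829, 0.1831]
ee_rot: [-180.0, -0.0, 123.5]
force: [0.0, -0.6, -1.9]
width: 0.344
gripper_force: 70.3
```

Emit:
servo_tool:
  dr:
    - [0, 0, 0]
    - [0, 0, 0]
    - [0, 0, 0]
    - [0, 0, 0]
  slide:
    - [0, 0, 0.1]
    - [0, 0, 0.2]
    - [0, 0, 0.3]
    - [0, 0, 0.3]
  fingers: [1, 1, 1, 1]

```text
time_s: 13.92
ee_pos: [0.5601, 0.283, 0.1802]
ee_rot: [-180.0, -0.0, 123.5]
force: [-0.6, 0.3, -2.6]
width: 0.349
gripper_force: 70.3
```

Emit:
servo_tool:
  dr:
    - [0, 0, 0]
    - [0, 0, 0]
    - [0, 0, 0]
  slide:
    - [0, 0, 0.05]
    - [0, 0, 0.1]
    - [0, 0, 0.1]
  fingers: [1, 1, 1]

```text
time_s: 14.3
ee_pos: [0.5602, 0.283, 0.1793]
ee_rot: [-180.0, -0.0, 123.5]
force: [-0.1, 0.4, -2.6]
width: 0.342
gripper_force: 70.3
```

Emit:
servo_tool:
  dr:
    - [0, 0, 0]
    - [0, 0, 0]
    - [0, 0, 0]
  slide:
    - [0, 0, 0.05]
    - [0, 0, 0.1]
    - [0, 0, 0.1]
  fingers: [1, 1, 1]

```text
time_s: 14.68
ee_pos: [0.5603, 0.283, 0.1786]
ee_rot: [180.0, 0.0, 123.5]
force: [0.5, 0.0, 0.4]
width: 0.346
gripper_force: 70.5
```

Emit:
servo_tool:
  dr:
    - [0, 0, 0]
    - [0, 0, 0]
    - [0, 0, 0]
  slide:
    - [0, 0, 0.05]
    - [0, 0, 0.1]
    - [0, 0, 0.1]
  fingers: [1, 1, 1]

```text
time_s: 15.05
ee_pos: [0.5604, 0.2831, 0.1781]
ee_rot: [179.9, 0.0, 123.5]
force: [-1.2, -0.8, 4.4]
width: 0.341
gripper_force: 70.9
```

Emit:
servo_tool:
  dr:
    - [0, 0, 0]
    - [0, 0, 0]
    - [0, 0, 0]
  slide:
    - [0, 0, 0.05]
    - [0, 0, 0.1]
    - [0, 0, 0.1]
  fingers: [1, 1, 1]

```text
time_s: 15.42
ee_pos: [0.5605, 0.2831, 0.1776]
ee_rot: [179.9, 0.0, 123.5]
force: [-1.3, -1.5, 7.1]
width: 0.345
gripper_force: 71.3
```

Emit:
servo_tool:
  dr:
    - [0, 0, 0]
    - [0, 0, 0]
    - [0, 0, 0]
  slide:
    - [0, 0, 0.05]
    - [0, 0, 0.1]
    - [0, 0, 0.1]
  fingers: [1, 1, 1]

```text
time_s: 15.8
ee_pos: [0.5606, 0.2832, 0.1771]
ee_rot: [179.9, 0.0, 123.5]
force: [-1.5, -1.4, 8.4]
width: 0.346
gripper_force: 71.3
```

Emit:
servo_tool:
  dr:
    - [0, 0, 0]
    - [0, 0, 0]
    - [0, 0, 0]
  slide:
    - [0, 0, 0.05]
    - [0, 0, 0.07]
    - [0, 0, 0.07]
  fingers: [1, 1, 1]

```text
time_s: 16.18
ee_pos: [0.5606, 0.2832, 0.1769]
ee_rot: [179.8, 0.0, 123.5]
force: [-3.1, -1.6, 10.5]
width: 0.341
gripper_force: 71.6
```

Emit:
servo_tool:
  dr:
    - [0, 0, 0]
    - [0, 0, 0]
    - [0, 0, 0]
  slide:
    - [0, 0, 0.05]
    - [0, 0, 0.07]
    - [0, 0, 0.07]
  fingers: [1, 1, 1]

```text
time_s: 16.55
ee_pos: [0.5605, 0.2832, 0.1752]
ee_rot: [179.9, 0.0, 123.5]
force: [-1.6, -2.1, 7.6]
width: 0.346
gripper_force: 71.3
```

The cap snapped: the force dropped and the tool jumped, with about 3.4 mm travel in all. I'll hold with a little more push to make sure it's level.

Emit:
servo_tool:
  dr:
    - [0, 0, 0]
    - [0, 0, 0]
    - [0, 0, 0]
    - [0, 0, 0]
  slide:
    - [0, 0, 0.05]
    - [0, 0, 0.1]
    - [0, 0, 0.1]
    - [0, 0, 0.1]
  fingers: [1, 1, 1, 1]

```text
time_s: 17.05
ee_pos: [0.5605, 0.2832, 0.1752]
ee_rot: [179.9, 0.0, 123.5]
force: [-3.5, -1.7, 11.3]
width: 0.346
gripper_force: 71.6
```

Emit:
servo_tool:
  dr:
    - [0, 0, 0]
    - [0, 0, 0]
    - [0, 0, 0]
    - [0, 0, 0]
    - [0, 0, 0]
    - [0, 0, 0]
    - [0, 0, 0]
  slide:
    - [0, 0, -0.5]
    - [0, 0, -1.5]
    - [0, 0, -3.5]
    - [0, 0, -5.8]
    - [-3, 0, -5.8]
    - [-4, -0.2, -5.8]
    - [-4, -0.2, -5.8]
  fingers: [1, 1, 1, 1, 1, 1, 1]

```text
time_s: 17.92
ee_pos: [0.5805, 0.2479, 0.2301]
ee_rot: [-179.9, -0.0, 123.4]
force: [-0.4, 0.2, -3.1]
width: 0.345
gripper_force: 70.3
```

Run:
```python
from h import *
a,W,M,K=cloud('wrist');save('w7.png',a)
s=sensors.get_state();print(s['ee_pos'],s['ee_rot'],s['time_s'],s['force'],s['width'])
H=cams.camera('wrist')['hand_eye'];Ti=np.linalg.inv(M@np.linalg.inv(H));L=W@Ti[:3,:3].T+Ti[:3,3]
c=(.559,.2817);print('cap',disc(W,.12,.14,c,.03))
for c in ((.559,.2817),(.513,.349)):
    q=W[(W[...,2]>.12)&(W[...,2]<.14)&(np.hypot(W[...,0]-c[0],W[...,1]-c[1])<.018)]
    print('plane',np.linalg.lstsq(np.c_[q[:,:2]-c,np.ones(len(q))],q[:,2],rcond=None)[0].round(4))
k=(abs(L[...,0])<.045)&(abs(L[...,1])<.045)&(L[...,2]>.045)&(L[...,2]<.07)
q=L[k];print('cup rim',len(q),q.min(0),q.max(0))
# tilt about tool x: rim z on left/right
for sg in (-1,1): p=q[(q[:,1]*sg>.018)]; print(sg,np.percentile(p[:,2],[50,98]) if len(p) else None)
W_=np.array([.3756,.240]);print(tooldelta([.376,.2401,.2332]))
```

```text
[0.58020853 0.24847531 0.23016138] [-1.79917121e+02 -5.39158015e-02  1.23485279e+02] 17.975 [-0.17023199 -0.58596195 -2.13969173] 0.3450939682613186
cap {'n': 3328, 'mec': array([0.5586, 0.2813, 0.0248]), 'mean': array([0.5577, 0.2829, 0.1278]), 'z': array([0.1256, 0.1278, 0.1293])}
plane [-0.002   0.0006  0.1279]
plane [ 0.0007 -0.004   0.1272]
cup rim 604 [ 0.00085205 -0.03108698  0.04508119] [0.03079797 0.03036505 0.0529223 ]
-1 [0.05047851 0.05246792]
1 [0.05045918 0.05220647]
[ 10.54 -17.5   -0.26]
```

View pics/w7.png

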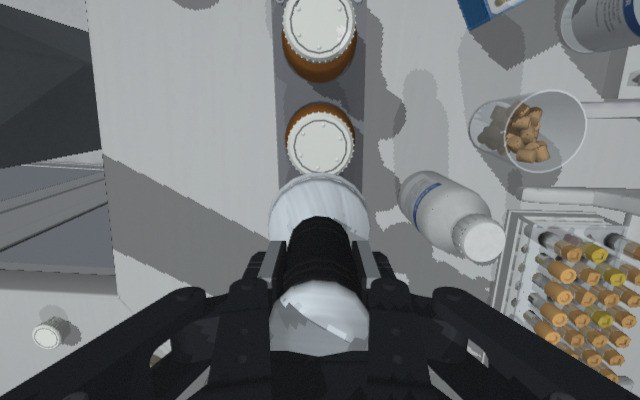

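The cap (px 320,147) is home and level: its top is at 127.9 mm against 128.2 mm expected. Returning the seater to its old place.

Emit:
servo_tool:
  dr:
    - [0, 0, 0]
    - [0, 0, 0]
    - [0, 0, 0]
    - [0, 0, 0]
    - [0, 0, 0]
    - [0, 0, 0]
    - [0, 0, 0]
    - [0, 0, 0]
    - [0, 0, 0]
    - [0, 0, 0]
    - [0, 0, 0]
    - [0, 0, 0]
  slide:
    - [2, -4, 0]
    - [5, -9, 0]
    - [8, -13.5, 0]
    - [10.6, -17.6, 0]
    - [10.6, -17.6, 0]
    - [10.6, -17.6, 4]
    - [10.6, -17.6, 8]
    - [10.6, -17.6, 12]
    - [10.6, -17.6, 15.5]
    - [10.6, -17.6, 17]
    - [10.6, -17.6, 17.5]
    - [10.6, -17.6, 17.5]
  fingers: [1, 1, 1, 1, 1, 1, 1, 1, 1, 1, 1, 1]

```text
time_s: 19.52
ee_pos: [0.3759, 0.2402, 0.0561]
ee_rot: [180.0, -0.0, 123.5]
force: [0.2, 0.1, -2.1]
width: 0.34
gripper_force: 70.5
```

Emit:
servo_tool:
  dr:
    - [0, 0, 0]
    - [0, 0, 0]
    - [0, 0, 0]
  slide:
    - [0, 0, 0.15]
    - [0, 0, 0.25]
    - [0, 0, 0.25]
  fingers: [1, 1, 1]

```text
time_s: 19.9
ee_pos: [0.3756, 0.2399, 0.0538]
ee_rot: [180.0, -0.0, 123.5]
force: [-0.3, 0.6, -2.7]
width: 0.346
gripper_force: 70.5
```

Emit:
servo_tool:
  dr:
    - [0, 0, 0]
    - [0, 0, 0]
    - [0, 0, 0]
  slide:
    - [0, 0, 0.05]
    - [0, 0, 0.1]
    - [0, 0, 0.1]
  fingers: [1, 1, 1]

```text
time_s: 20.27
ee_pos: [0.3756, 0.2399, 0.0534]
ee_rot: [179.9, 0.0, 123.5]
force: [-1.2, -1.6, 6.5]
width: 0.345
gripper_force: 71.7
```

Now on the table. Release and retreat.

Emit:
servo_tool:
  dr:
    - [0, 0, 0]
    - [0, 0, 0]
    - [0, 0, 0]
    - [0, 0, 0]
    - [0, 0, 0]
    - [0, 0, 0]
    - [0, 0, 0]
    - [0, 0, 0]
    - [0, 0, 0]
    - [0, 0, 0]
    - [0, 0, 0]
  slide:
    - [0, 0, 0]
    - [0, 0, 0]
    - [0, 0, 0]
    - [0, 0, 0]
    - [0, 0, 0]
    - [0, 0, -2]
    - [0, 0, -6]
    - [0, 0, -11]
    - [0, 0, -16]
    - [0, 0, -18]
    - [0, 0, -18]
  fingers: [0.3, 0, 0, 0, 0, 0, 0, 0, 0, 0, 0]

```text
time_s: 21.65
ee_pos: [0.3764, 0.2404, 0.234]
ee_rot: [179.8, 0.0, 123.5]
force: [0.0, 0.3, -0.5]
width: 1.004
gripper_force: 0.0
```

Run:
```python
from h import *
a,W,M,K=cloud('wrist');save('w8.png',a)
s=sensors.get_state();print(s['ee_pos'],s['time_s'],s['width'],s['force'])
print('knob',disc(W,.104,.125,(.376,.24),.03));print('timer',disc(W,.03,.06,(.348,.341),.05))
b,W2,_,_=cloud('top')
print('cap',disc(W2,.115,.16,(.5586,.2814),.035))
for n,c in (('tape',(.538,-.116)),('reag',(.697,.289)),): print(n,disc(W2,.01,.2,c,.05)['mean'],disc(np.load('top.npz')['W'],.01,.2,c,.05)['mean'])
```

```text
[0.37550855 0.2398381  0.23243358] 21.7 0.9968069409208931 [ 0.54692459 -0.30597284 -0.41185222]
knob {'n': 1165, 'mec': array([0.3752, 0.2397, 0.0165]), 'mean': array([0.3747, 0.2407, 0.1092]), 'z': array([0.1053, 0.1095, 0.112 ])}
timer {'n': 3466, 'mec': array([0.3481, 0.3432, 0.0311]), 'mean': array([0.3475, 0.3421, 0.043 ]), 'z': array([0.0312, 0.0477, 0.0504])}
cap {'n': 250, 'mec': array([0.5581, 0.2799, 0.0248]), 'mean': array([0.557 , 0.2803, 0.1248]), 'z': array([0.1188, 0.1246, 0.1307])}
tape [ 0.5371 -0.1149  0.0175] [ 0.5372 -0.1152  0.0175]
reag [0.6833 0.2883 0.095 ] [0.6835 0.2883 0.0945]
```

View pics/w8.png

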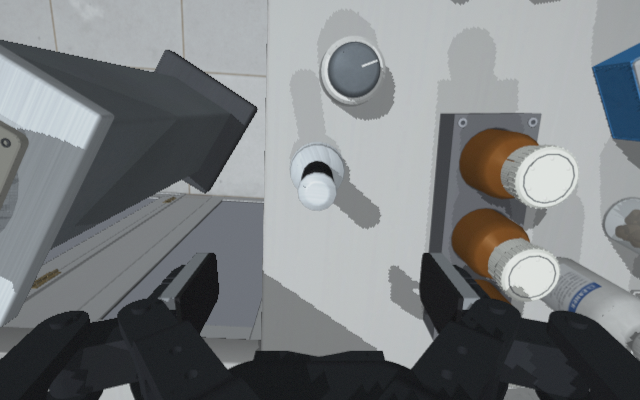

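The seater stands upright in its old place (knob at px 317,191) and the bystanders haven't moved, so I'm handing in.

```bash
python3 -c "
from h import *
print(workorder.finish_job())"
```

```text
the job is handed in; nothing more can be done
None
```

The job is handed in with no verdict returned: by my measurements the cap is home and level on the open bottle, pressed with the seater only at about 14 N, the seater stands upright back in its place, and the bystanders have not moved.

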